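Wedge the rocking laboratory balance

ROBOT

A 6-joint arm with a two-finger parallel gripper is mounted at the origin on the work surface. World frame = base frame: x ahead of the robot, y to its left, z up, the work surface at z = 0. Lengths are in m, angles in rad, forces in N, time in s.
With the tool pointing down it reaches from about 0.25 to 0.725 m from the base axis. Payload 4 kg.
Tool frame: the origin (TCP) lies at the very end of the fingers, on their centre line; the grasp point (between the pads) lies 19 mm behind it; x points along the fingers, y is the direction in which the jaws open and shut, and the axes are right-handed (so a half turn about x gives the same grasp; the last joint's range is limited). The gripper opens to 85 mm and grips with 20 to 120 N. Pads are 22 mm wide; open, the fingers measure 114 mm over their backs; the gripper's body (76 mm by 85 mm) begins 54 mm behind the grasp point. The pads swing forward as they close: fully open they stand 13 mm farther back than shut.
Start: joints at [-1.14, 0.241, 0.005, 1.335, 0, 1.571], TCP at [0.209, -0.454, 0.231] pointing down, gripper open.
Joint ranges: [-2.72, 2.72], [-1.05, 1.87], [-1.09, 1.28], [-1.99, 2.15], [-1.42, 1.44], [-3.14, 3.14]. Speed limits (rad/s): [2.79, 2.79, 3.14, 3.14, 3.14, 3.14].

INTERFACE

Orientations are given as a unit quaternion [x, y, z, w].
In Python, from workcell import get_obs, camera, job_done gives the robot as it stands. The module is installed in compiled form; this text tells all that it offers.
- The arm moves only by the tool arm_command, never from a script. Its argument "motion" is a list of rows, each an object of numbers: "x", "y", "z": the shift along the tool's x, y, z in m; "roll": the turn about the tool's x in rad; "fingers": the opening, from 0 (shut) to 1 (fully open). A call has 1 to 20 rows; each row shifts and turns the pose as measured when the row begins, along the tool's axes as they then stand; what a row does not reach is not made up. A row lasts 1/12 s, in which the tool goes at most 41.7 mm and 7.16 degrees, less where a joint would pass 70% of its speed; a pose out of reach is approached as far as the arm can. A call is refused whole if a number of a shift passes 0.0417 or a number of a turn 0.125, either way. A call with a gripper value outside its range is refused whole. The fingers move at their own pace and stop on an object; the grip force is fixed at half the most. Time passes only in rows, so rows that do not move let the fingers close. It gives the time, the measured TCP pose, the force and the opening at its end, in the units of the state.
- get_obs(): the state, without advancing time (a new reading comes with each control period).
- camera(name): name is "scene" or "top"; returns a dict with "frame" (384x512x3 uint8, red, green, blue), "intrinsics" (3x3 intrinsics, pixels), "rvec" (rotation vector, rad) and "tvec" (3), from world to camera coordinates, as OpenCV has them. Camera axes: x right, y down, z forward; pixel columns grow to the right and rows downward; lengths in m; the calibration is good to about 2 mm. A picture is of the moment at which its call begins. There is no depth.
- job_done(): hands the job in, once; it reports no verdict.
The state is a dict: "clock": time; "joint_pos": joint angles; "joint_vel": joint speeds; "tau": joint torques, N m; "eef_pos": TCP position; "tool_rot": TCP orientation; "ft_force": force on the tool from outside, world axes, zero at the start; "ft_torque": the same for the moment, N m; "grip_width": finger opening in m.
Only numpy, scipy, OpenCV 4.12 (cv2) and the standard library are available. Lean on these libraries where they do the work, as an engineer would, in place of code of your own. Each camera call takes 0.05 s, during which the arm holds its last target.

TASK

The bench balance rocks because its foot under the green dot does not reach the bench. Push the orange wedge, thin end first, under that foot until it sits tight and the balance no longer rocks, then prove it by pressing down firmly on the green dot: the corner must not sink, and the balance must stay level. Only push and press with the fingers: do not pick up the wedge or the balance, do not shove the balance out of its place, leave the cups, the jar and the brass weight alone, and finish clear of everything.

Things in the scene. Friction and masses are not known exactly. Their poses are not given: they have to be found in the camera images.
- balance: Dark grey bench balance, 4 kg, loose on four round rubber feet (24 mm diameter, axes at x = +-95, y = +-105 mm). Housing 240 (x) by 260 (y) mm, flat underside 25 and flat top 65 mm above the bench; round steel pan in the middle, 170 mm diameter, top at 77 mm. Origin: centre of the footprint at sole level; z up. Sideways pushes over about 12 N may shove it along.
- foot_spot (a point): Point on the axis of the short foot (balance's -x, -y corner), at the other soles' level, so on the bench below it; 25 mm inside the housing's two nearest edges. This foot is drawn up by an unknown 5 to 10 mm, so its sole hangs that far above the bench; the other three feet stand. Unwedged, the balance stands level by itself.
- press_spot (a point): The green dot (22 mm diameter) on the flat top of the balance, at the corner above the short foot, 65 mm above the bench: press here, straight down. A firm press is 6 to 15 N. Without the wedge about 3 N here makes the corner sink until the short foot meets the bench (tilt 0.035 to 0.07 rad).
- wedge: Loose orange plastic wedge, 60 g, 100 mm long (its x), 50 mm wide (its y). Origin: centre of its underside, z up. The thin end, 4 mm high, is at +x; the top rises evenly to 20 mm at -x. Starts flat on the bench beside the balance's -y side, thin end roughly towards the short foot. Pushed on too hard it shoves the balance along.
- wedge_tip (a point): Middle of the wedge's thin end, 2 mm above the bench.
- wedge_back (a point): Middle of the flat upright face at the wedge's thick end, 20 mm high, 10 mm above the bench: push here, towards the thin end. Sliding takes under 1 N; once the wedge meets the foot the resistance rises quickly, and a push of about 4 to 9 N seats it tight. It then stays by friction.
- cup_a: Cream plastic cup, 80 mm across the rim, 95 mm high, loose on the bench on the same side of the balance as the wedge. Origin: centre of its underside. Leave alone.
- cup_b: The same kind of cup on the other side of the balance. Leave alone.
- weight: Brass test weight with a knob, 38 mm diameter, 62 mm high, loose on the bench on the robot's side of the balance. Origin: centre of its underside. Leave alone.
- jar: White jar with a blue cap, 56 mm diameter, 85 mm high, loose on the bench near cup_b, nearer the robot. Origin: centre of its underside. Leave alone.
Mind the look-alikes: they are no part of the job. Leave any blue or purple look-alike of the wedge alone.

How it is judged:
On the way, in this order (a step that is already met when the one before it is completed fails the run):
1. the wedge is jammed under the short foot (contact force between wedge and balance above 0.4 N and x of foot_spot in the frame of wedge between -0.05 and 0.055 m and y of foot_spot in the frame of wedge between -0.032 and 0.032 m), for 0.2 s.
2. a finger presses down on the green dot with more than 4 N and the balance stays level (within 0.014 rad) (all of step 1 and contact force between the fingers and balance above 4 N and horizontal distance between the grasp point and press_spot below 0.035 m and height (world z) of the grasp point above 0.065 m and angle between balance's own z axis and vertical below 0.014 rad), for 0.2 s.
At the end, for the whole second after the job is handed in: The wedge lies under the short foot and carries some of the balance's weight (over 0.4 N), the balance is at rest, level within 0.014 rad and within 30 mm of where it stood, and the cups, jar and weight are within 20 mm of their places (all of step 1 and angle between balance's own z axis and vertical below 0.014 rad and linear speed of each of balance, wedge below 0.02 m/s and distance of balance from where it was at the start of the episode below 0.03 m and distance of each of cup_a, cup_b, weight, jar from where it was at the start of the episode below 0.02 m); the robot touches nothing.
It fails at once if the wedge is lifted off the bench (height (world z) of wedge above 0.015 m).
It fails at once if the balance is lifted (height (world z) of balance above 0.015 m).
It fails at once if the balance is shoved more than 30 mm (distance of balance from where it was at the start of the episode above 0.03 m).
It fails at once if a cup, the jar or the weight is moved more than 20 mm (distance of any of cup_a, cup_b, weight, jar from where it was at the start of the episode above 0.02 m).
It also fails if it takes over 51 s, if anything falls off the work surface, if the arm or the gripper's body presses on something with over 40 N, if the wrist force passes 120 N, or if a joint passes its speed limit or range.

## Working session

There is one attempt and no reset: what is moved stays moved. The work goes in short steps, Python scripts to look and compute and a tool call to move; the robot and the scene stay as the last step left them, time stands still between calls to the robot, and variables do not carry over. Pictures are saved under pics/ and viewed, and the job is handed in when it is done.

Besides the shell and the picture viewer there is one more tool, called as a command line: name --argument value ..., lists and objects as JSON in quotes. arm_command: Moves the arm, as the interface text tells. Its arguments: {"type":"object","properties":{"motion":{"type":"array","items":{"type":"object","properties":{"x":{"type":"number"},"y":{"type":"number"},"z":{"type":"number"},"roll":{"type":"number"},"fingers":{"type":"number"}}}}},"required":["motion"]}

```bash
mkdir -p pics; python3 - <<'E'
from workcell import get_obs,camera
import cv2,pickle
for n in("scene","top"):
    c=camera(n); cv2.imwrite(f"pics/{n}0.png",cv2.cvtColor(c["frame"],cv2.COLOR_RGB2BGR)); pickle.dump(c,open(f"{n}0.pkl","wb"))
    print(n,c["intrinsics"],c["rvec"],c["tvec"])
o=get_obs();print({k:o[k] for k in("clock","eef_pos","tool_rot","ft_force","grip_width")})
E
```

```text
scene [[380.34263764   0.         255.50885498]
 [  0.         380.34263764 194.97727233]
 [  0.           0.           1.        ]] [ 1.32456429  2.46737286 -0.72005451] [ 0.19027149 -0.39166692  1.38379298]
top [[476.51381552   0.         257.30936627]
 [  0.         476.51381552 185.64853141]
 [  0.           0.           1.        ]] [ 2.12642807 -2.09851079  0.21981687] [0.09155921 0.55993563 1.22111848]
{'clock': 0.1, 'eef_pos': array([ 0.20856799, -0.45380168,  0.23050921]), 'tool_rot': array([-0.69063872, -0.15177828,  0.69089791, -0.15047125]), 'ft_force': array([-0.72541208, -0.75518002, -0.84218255]), 'grip_width': 0.08535817421759939}
```

View pics/scene0.png

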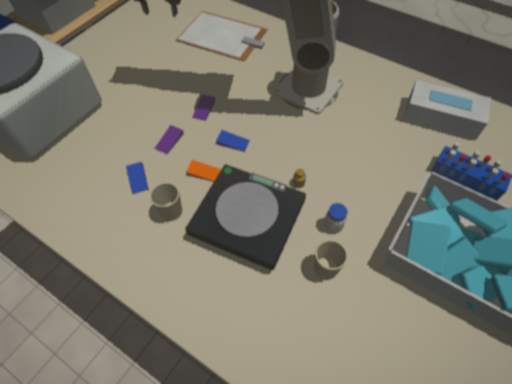

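View pics/top0.png

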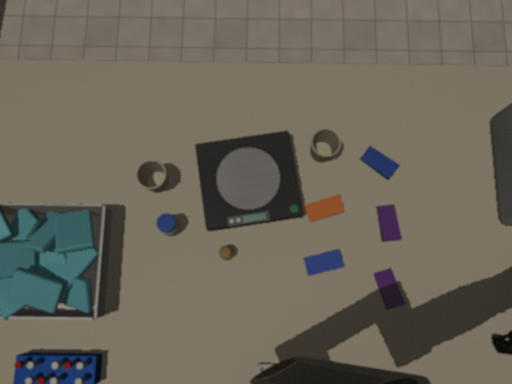

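The orange wedge is the only orange object, at top (324,208) and scene (204,171). The look-alikes in the top view are blue at (324,262) and (380,162), and purple at (389,223) and (389,289). The green dot is at top (294,209). Next I'll take a close crop and measure.

```bash
cat > h.py <<'E'
import cv2,numpy as np
def ray(c,uv,z):
    R=cv2.Rodrigues(np.array(c["rvec"],float))[0];t=np.array(c["tvec"],float).ravel()
    C=-R.T@t; d=R.T@np.linalg.inv(c["intrinsics"])@np.array([uv[0],uv[1],1.])
    return C+d*(z-C[2])/d[2]
def proj(c,p):
    return cv2.projectPoints(np.array(p,float).reshape(-1,3),np.array(c["rvec"],float),np.array(c["tvec"],float),np.array(c["intrinsics"],float),None)[0].reshape(-1,2)
def hsv(c): return cv2.cvtColor(c["frame"],cv2.COLOR_RGB2HSV)
def blob(m):
    cs=cv2.findContours(m,cv2.RETR_EXTERNAL,cv2.CHAIN_APPROX_NONE)[0]
    return max(cs,key=cv2.contourArea)
def orange(c): return blob(cv2.inRange(hsv(c),(4,150,90),(18,255,255)))
def green(c): return blob(cv2.inRange(hsv(c),(45,120,40),(75,255,255)))
def cen(k):
    m=cv2.moments(k);return np.array([m["m10"],m["m01"]])/m["m00"]
E
python3 - <<'E'
import pickle,cv2,numpy as np
from h import *
for n in("scene","top"):
    c=pickle.load(open(n+"0.pkl","rb"))
    k=orange(c);g=green(c)
    print(n,"dot",cen(g),ray(c,cen(g),.065).round(4),cv2.contourArea(g))
    ap=cv2.approxPolyDP(k,3,True).reshape(-1,2)
    print("area",cv2.contourArea(k),"hull")
    for p in ap: print(p,ray(c,p,0).round(4)[:2],ray(c,p,.004).round(4)[:2],ray(c,p,.02).round(4)[:2])
    r=cv2.minAreaRect(k);print(r)
    x,y=(k.reshape(-1,2).mean(0)).astype(int)
    f=c["frame"][y-35:y+35,x-55:x+45]
    cv2.imwrite(f"pics/{n}crop.png",cv2.cvtColor(cv2.resize(f,None,fx=6,fy=6,interpolation=2),cv2.COLOR_RGB2BGR))
    b=blob(cv2.inRange(cv2.GaussianBlur(hsv(c),(3,3),0)[:,:,2],0,55)) if n=="top" else None
c=pickle.load(open("top0.pkl","rb"))
v=hsv(c)[:,:,2].copy(); m=np.zeros_like(v); m[110:250,180:310]=(v[110:250,180:310]<70)*255
b=blob(m);r=cv2.minAreaRect(b);print("bal",r,[ray(c,p,.065).round(4)[:2] for p in cv2.boxPoints(r)])
E
```

```text
scene dot [227.2991453  170.04273504] [0.4961 0.0047 0.065 ] 19.5
area 392.5 hull
[187 169] [ 0.5269 -0.1357] [ 0.5288 -0.1333] [ 0.5364 -0.1236]
[189 174] [ 0.5385 -0.1182] [ 0.5403 -0.1159] [ 0.5477 -0.1065]
[211 180] [ 0.5189 -0.047 ] [ 0.5208 -0.045 ] [ 0.5285 -0.0368]
[220 171] [ 0.4762 -0.0441] [ 0.4783 -0.0421] [ 0.4868 -0.034 ]
[193 160] [ 0.4888 -0.1422] [ 0.4909 -0.1397] [ 0.4991 -0.13  ]
((203.1500244140625, 171.0500030517578), (31.939006805419922, 14.546478271484375), 18.43494987487793)
top dot [293.52 208.3 ] [0.4973 0.0024 0.065 ] 25.0
area 561.5 hull
[339 196] [ 0.5444 -0.1299] [ 0.5436 -0.1292] [ 0.5406 -0.1264]
[306 205] [ 0.5176 -0.0373] [ 0.5169 -0.0369] [ 0.5142 -0.0353]
[310 220] [ 0.4757 -0.0481] [ 0.4751 -0.0476] [ 0.4729 -0.0458]
[342 211] [ 0.502  -0.1373] [ 0.5014 -0.1365] [ 0.4989 -0.1337]
((324.0, 208.00003051757812), (17.076297760009766, 36.04996109008789), 71.56504821777344)
bal ((249.80569458007812, 180.27857971191406), (87.6164779663086, 99.98347473144531), 81.63410949707031) [array([0.67  , 0.2726]), array([0.7151, 0.0036]), array([ 0.4763, -0.0294]), array([0.4345, 0.2297])]
```

```bash
python3 -c "
import cv2,numpy as np
a=cv2.imread('pics/scenecrop.png');b=cv2.imread('pics/topcrop.png');cv2.imwrite('pics/crops.png',cv2.resize(np.vstack([a,b]),(420,588)))"
```

```text
(no output)
```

View pics/crops.png

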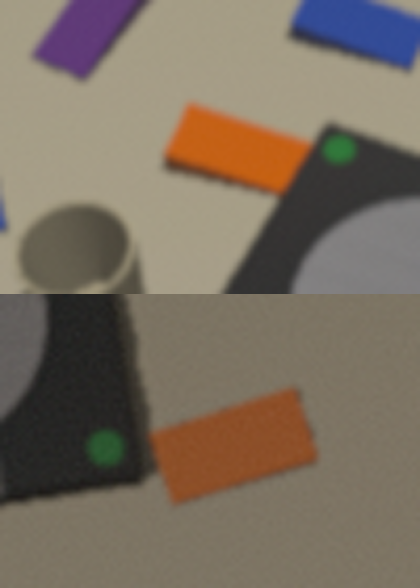

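The crops confirm that the wedge's thin end faces the dot corner. Its raised end casts the shadow, on the side away from the balance. Now I'll refine the edges and work out the push geometry.

```bash
python3 - <<'E'
import pickle,cv2,numpy as np
from h import *
from scipy.spatial.transform import Rotation as R
from workcell import get_obs
c=pickle.load(open("top0.pkl","rb"))
f=c["frame"]
x0,y0=290,180
big=cv2.resize(f[y0:y0+60,x0:x0+70],None,fx=8,fy=8,interpolation=cv2.INTER_CUBIC)
h=cv2.cvtColor(big,cv2.COLOR_RGB2HSV)
for s in(100,120,140):
    k=blob(cv2.inRange(h,(3,s,50),(22,255,255)))
    r=cv2.minAreaRect(k);P=[((p+.5)/8-.5)+[x0,y0] for p in cv2.boxPoints(r)]
    P=sorted(P,key=lambda p:p[0]); fr=np.mean([ray(c,p,.004) for p in P[:2]],0); bk=np.mean([ray(c,p,.02) for p in P[2:]],0)
    d=bk-fr;print(s,np.array(P).round(1).tolist(),"tip",fr[:2].round(4),"back",bk[:2].round(4),"L",np.linalg.norm(d[:2]),"dir deg",np.degrees(np.arctan2(-d[1],-d[0])))
# balance edges: lower edge (−x side) & right edge by gray threshold profile
g=cv2.cvtColor(f,cv2.COLOR_RGB2GRAY).astype(float)
pts=[]
for u in range(212,295,4):
    col=g[205:245,u]; d=np.diff(col); i=np.argmax(d); pts.append(ray(c,(u,205+i+.5),.065)[:2])
pts=np.array(pts); v=cv2.fitLine(pts.astype(np.float32),cv2.DIST_HUBER,0,.001,.001).ravel();print("minus-x edge dir deg",np.degrees(np.arctan2(v[1],v[0])),v)
# pan & cup_a
o=get_obs(); print(R.from_quat(o["tool_rot"]).as_matrix().round(3))
for n,uv,z in(("cup_a",(326,145),.095),("weight",(227,252),.06)): print(n,ray(c,uv,z).round(3))
E
```

```text
100 [[302.8, 204.3], [308.4, 222.6], [339.3, 193.1], [345.0, 211.3]] tip [ 0.4933 -0.0356] back [ 0.5235 -0.1346] L 0.10351492022007244 dir deg 106.98629038057277
120 [[303.2, 204.7], [308.8, 222.3], [339.1, 193.5], [344.6, 211.1]] tip [ 0.4931 -0.0367] back [ 0.5232 -0.1338] L 0.10163835478321917 dir deg 107.21649772342761
140 [[303.6, 204.8], [308.9, 221.8], [338.9, 193.9], [344.2, 210.9]] tip [ 0.4936 -0.0374] back [ 0.5228 -0.1329] L 0.09989375547617745 dir deg 106.97420795779807
minus-x edge dir deg -80.6256 [ 0.162885   -0.98664504  0.45114517  0.12189174]
[[-0.001  0.418 -0.909]
 [ 0.002 -0.909 -0.418]
 [-1.    -0.002 -0.   ]]
cup_a [ 0.664 -0.082  0.095]
weight [0.381 0.176 0.06 ]
```

Foot is at about (0.497, 0.003) and the tip at (0.4935, -0.037). The wedge heads 107°, while the push line through the foot should be about 98.5°. I'll turn the tool so that -z is the push direction.

arm_command --motion '[{"roll": -0.117,"fingers": 0.2},{"roll": -0.117,"fingers": 0.2},{"roll": -0.117,"fingers": 0.2},{"roll": -0.117,"fingers": 0.2},{"roll": -0.117,"fingers": 0.2},{"roll": -0.117,"fingers": 0.2},{"roll": -0.117,"fingers": 0.2},{"roll": -0.117,"fingers": 0.2},{"roll": -0.117,"fingers": 0.2},{"roll": -0.117,"fingers": 0.2},{"roll": -0.117,"fingers": 0.2},{"fingers": 0.2}]'

```text
schema error: expected keys x, y, z, roll, fingers
```

```bash
cat > go.py <<'E'
import sys,numpy as np
from workcell import get_obs
from scipy.spatial.transform import Rotation as R
o=get_obs();M=R.from_quat(o["tool_rot"]).as_matrix();p=o["eef_pos"]
print("clock",o["clock"],"tcp",p.round(4),"F",np.round(o["ft_force"],2),"w",round(o["grip_width"],4),"j",np.round(o["joint_pos"],2))
print("z ang",np.degrees(np.arctan2(M[1,2],M[0,2])).round(2),"down",M[:,0].round(3))
if len(sys.argv)>3: print("tool shift",(M.T@(np.array([float(a) for a in sys.argv[1:4]])-p)).round(4))
F=np.array([.4967,.0035]);d=np.array([-.148,.989]);v=p[:2]-F
print("along",(v@d).round(4),"lat(left)",(v@np.array([-d[1],d[0]])).round(4), "Fpush", -np.dot(o["ft_force"][:2],d).round(2))
E
python3 go.py .5219 -.1646 .15
```

```text
clock 0.1 tcp [ 0.2086 -0.4538  0.2305] F [-0.73 -0.76 -0.84] w 0.0854 j [-1.14  0.24  0.    1.34  0.    1.57]
z ang -155.32 down [-0.001  0.002 -1.   ]
tool shift [ 0.0808 -0.1318 -0.4055]
along -0.4096 lat(left) 0.3526 Fpush 0.64
```

All keys are required.

arm_command --motion '[{"x": 0,"y": 0,"z": 0,"roll": -0.117,"fingers": 0.2},{"x": 0,"y": 0,"z": 0,"roll": -0.117,"fingers": 0.2},{"x": 0,"y": 0,"z": 0,"roll": -0.117,"fingers": 0.2},{"x": 0,"y": 0,"z": 0,"roll": -0.117,"fingers": 0.2},{"x": 0,"y": 0,"z": 0,"roll": -0.117,"fingers": 0.2},{"x": 0,"y": 0,"z": 0,"roll": -0.117,"fingers": 0.2},{"x": 0,"y": 0,"z": 0,"roll": -0.117,"fingers": 0.2},{"x": 0,"y": 0,"z": 0,"roll": -0.117,"fingers": 0.2},{"x": 0,"y": 0,"z": 0,"roll": -0.117,"fingers": 0.2},{"x": 0,"y": 0,"z": 0,"roll": -0.117,"fingers": 0.2},{"x": 0,"y": 0,"z": 0,"roll": -0.117,"fingers": 0.2},{"x": 0,"y": 0,"z": 0,"roll": 0,"fingers": 0.2}]'

```text
clock: 1.1
eef_pos: [0.2065, -0.4494, 0.2237]
tool_rot: [0.447, 0.556, -0.442, 0.544]
ft_force: [0.7, 0.8, 1.4]
grip_width: 0.017
```

```bash
python3 go.py .5219 -.1646 .15
```

```text
clock 1.1 tcp [ 0.2065 -0.4494  0.2237] F [0.73 0.8  1.39] w 0.017 j [-1.14  0.25 -0.01  1.34 -0.    0.22]
z ang -77.9 down [-0.007  0.016 -1.   ]
tool shift [ 0.076   0.3684 -0.2111]
along -0.405 lat(left) 0.354 Fpush -0.69
```

arm_command --motion '[{"x": 0.005,"y": 0.03,"z": -0.017,"roll": 0.006,"fingers": 0.2},{"x": 0.005,"y": 0.03,"z": -0.017,"roll": 0.006,"fingers": 0.2},{"x": 0.005,"y": 0.03,"z": -0.017,"roll": 0.006,"fingers": 0.2},{"x": 0.005,"y": 0.03,"z": -0.017,"roll": 0.006,"fingers": 0.2},{"x": 0.005,"y": 0.03,"z": -0.017,"roll": 0.006,"fingers": 0.2},{"x": 0.005,"y": 0.03,"z": -0.017,"roll": 0.006,"fingers": 0.2},{"x": 0.005,"y": 0.03,"z": -0.017,"roll": 0.006,"fingers": 0.2},{"x": 0.005,"y": 0.03,"z": -0.017,"roll": 0.006,"fingers": 0.2},{"x": 0.005,"y": 0.03,"z": -0.017,"roll": 0.006,"fingers": 0.2},{"x": 0.005,"y": 0.03,"z": -0.017,"roll": 0.006,"fingers": 0.2},{"x": 0,"y": 0,"z": 0,"roll": 0,"fingers": 0.2}]'

```text
clock: 2.02
eef_pos: [0.4829, -0.2241, 0.1691]
tool_rot: [0.476, 0.531, -0.472, 0.518]
ft_force: [0.7, -0.6, 0.1]
grip_width: 0.0173
```

```bash
python3 go.py .5219 -.1646 .05
```

```text
clock 2.0167 tcp [ 0.4829 -0.2241  0.1691] F [ 0.68 -0.64  0.12] w 0.0173 j [-0.44  0.35 -0.01  1.23  0.01  1.03]
z ang -84.22 down [-0.01   0.017 -1.   ]
tool shift [ 0.1196  0.0458 -0.0532]
along -0.2231 lat(left) 0.0473 Fpush 0.73
```

arm_command --motion '[{"x": 0.012,"y": 0.013,"z": -0.013,"roll": -0.012,"fingers": 0.2},{"x": 0.025,"y": 0.013,"z": -0.013,"roll": -0.012,"fingers": 0.2},{"x": 0.025,"y": 0.013,"z": -0.013,"roll": -0.012,"fingers": 0.2},{"x": 0.025,"y": 0.008,"z": -0.01,"roll": -0.012,"fingers": 0.2},{"x": 0.02,"y": 0,"z": 0,"roll": 0,"fingers": 0.2},{"x": 0,"y": 0,"z": 0,"roll": 0,"fingers": 0.2}]'

```text
clock: 2.52
eef_pos: [0.5267, -0.1648, 0.0584]
tool_rot: [0.466, 0.539, -0.462, 0.528]
ft_force: [-0.3, 0.7, -1.0]
grip_width: 0.0171
```

```bash
python3 go.py .5219 -.1646 .009
```

```text
clock 2.5167 tcp [ 0.5267 -0.1648  0.0584] F [-0.26  0.69 -1.  ] w 0.0171 j [-0.31  0.48 -0.12  0.98  0.01  1.12]
z ang -82.06 down [-0.009  0.015 -1.   ]
tool shift [ 0.0494 -0.0044 -0.    ]
along -0.1709 lat(left) -0.0048 Fpush -0.72
```

arm_command --motion '[{"x": 0.015,"y": -0.002,"z": 0,"roll": -0.004,"fingers": 0.2},{"x": 0.015,"y": -0.002,"z": 0,"roll": -0.004,"fingers": 0.2},{"x": 0.01,"y": 0,"z": 0,"roll": 0,"fingers": 0.2},{"x": 0.006,"y": 0,"z": 0,"roll": 0,"fingers": 0.2},{"x": 0,"y": 0,"z": 0,"roll": 0,"fingers": 0.2}]'

```text
clock: 2.93
eef_pos: [0.5219, -0.1661, 0.0126]
tool_rot: [0.466, 0.539, -0.463, 0.527]
ft_force: [-0.1, 0.0, -0.7]
grip_width: 0.0171
```

```bash
python3 go.py .5219 -.1646 .009; python3 - <<'E'
from workcell import camera
from h import *
c=camera("top");cv2.imwrite("pics/t1.png",cv2.cvtColor(cv2.resize(c["frame"][130:300,220:440],None,fx=3,fy=3),cv2.COLOR_RGB2BGR))
E
```

```text
clock 2.9333 tcp [ 0.5219 -0.1661  0.0126] F [-0.07  0.01 -0.7 ] w 0.0171 j [-0.31  0.53 -0.17  0.88  0.01  1.12]
z ang -82.14 down [-0.009  0.014 -1.   ]
tool shift [ 0.0036  0.0002 -0.0015]
along -0.1715 lat(left) 0.0002 Fpush -0.02
```

View pics/t1.png

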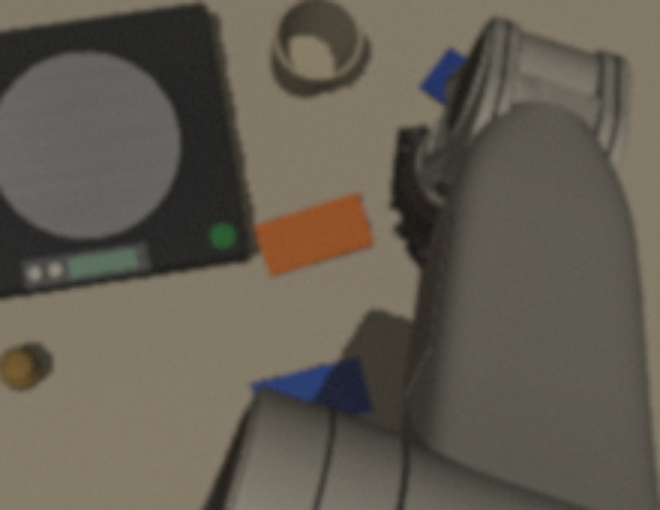

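The picture shows the fingers squarely behind the wedge's thick end and clear of the cup. I'll start pushing.

arm_command --motion '[{"x": 0.003,"y": 0,"z": -0.004,"roll": 0,"fingers": 0.2},{"x": 0,"y": 0,"z": -0.004,"roll": 0,"fingers": 0.2},{"x": 0,"y": 0,"z": -0.004,"roll": 0,"fingers": 0.2},{"x": 0,"y": 0,"z": -0.004,"roll": 0,"fingers": 0.2},{"x": 0,"y": 0,"z": -0.004,"roll": 0,"fingers": 0.2},{"x": 0,"y": 0,"z": -0.004,"roll": 0,"fingers": 0.2},{"x": 0,"y": 0,"z": -0.004,"roll": 0,"fingers": 0.2},{"x": 0,"y": 0,"z": -0.004,"roll": 0,"fingers": 0.2},{"x": 0,"y": 0,"z": 0,"roll": 0,"fingers": 0.2}]'

```text
clock: 3.73
eef_pos: [0.5211, -0.1324, 0.0154]
tool_rot: [0.468, 0.536, -0.462, 0.53]
ft_force: [-1.0, 0.2, 0.0]
grip_width: 0.0169
```

```bash
python3 go.py .5219 -.1646 .009; cat > look.py <<'E'
import sys
from workcell import camera
from h import *
n=sys.argv[1]
c=camera("top");s=camera("scene")
a=cv2.resize(c["frame"][160:260,250:380],(520,400));b=cv2.resize(s["frame"][130:220,150:267],(520,400))
cv2.imwrite(f"pics/{n}.png",cv2.cvtColor(np.vstack([a,b])[:, :],cv2.COLOR_RGB2BGR)) if 0 else cv2.imwrite(f"pics/{n}.png",cv2.cvtColor(np.hstack([cv2.resize(a,(400,308)),cv2.resize(b,(400,308))]),cv2.COLOR_RGB2BGR))
for C,nm in((c,"top"),(s,"scene")):
    try:g=green(C);print(nm,"dot",cen(g),ray(C,cen(g),.065)[:2].round(4))
    except Exception as e:print(nm,"dot hidden")
    k=orange(C);r=cv2.minAreaRect(k);print(nm,"orange",cv2.contourArea(k),cv2.boxPoints(r).round(1).tolist())
    ap=cv2.approxPolyDP(k,2.5,True).reshape(-1,2)
    for p in ap:print("   ",p,ray(C,p,.004)[:2].round(4),ray(C,p,.02)[:2].round(4))
E
python3 look.py p1
```

```text
clock 3.7333 tcp [ 0.5211 -0.1324  0.0154] F [-1.01  0.23  0.05] w 0.0169 j [-0.26  0.51 -0.21  0.85  0.01  1.18]
z ang -82.21 down [-0.     0.012 -1.   ]
tool shift [ 0.006  -0.0036  0.0321]
along -0.138 lat(left) -0.004 Fpush -0.38
top dot [293.66666667 208.09615385] [0.4979 0.002 ]
top orange 530.0 [[300.5, 203.8000030517578], [335.0, 194.6999969482422], [339.3999938964844, 211.39999389648438], [304.8999938964844, 220.39999389648438]]
    [334 196] [ 0.5434 -0.1152] [ 0.5404 -0.1126]
    [305 203] [ 0.5225 -0.0342] [ 0.5198 -0.0326]
    [305 220] [ 0.475  -0.0338] [ 0.4728 -0.0322]
    [337 212] [ 0.4984 -0.1226] [ 0.496  -0.1199]
scene dot [227.17037037 170.11111111] [0.4965 0.0045]
scene orange 354.5 [[188.8000030517578, 174.60000610351562], [193.5, 160.5], [220.5, 169.5], [215.8000030517578, 183.60000610351562]]
    [192 165] [ 0.5081 -0.1299] [ 0.516  -0.1204]
    [191 175] [ 0.5399 -0.1083] [ 0.5473 -0.0991]
    [213 182] [ 0.5233 -0.0353] [ 0.531  -0.0273]
    [220 171] [ 0.4783 -0.0421] [ 0.4868 -0.034 ]
    [198 162] [ 0.4884 -0.1214] [ 0.4967 -0.112 ]
```

View pics/p1.png

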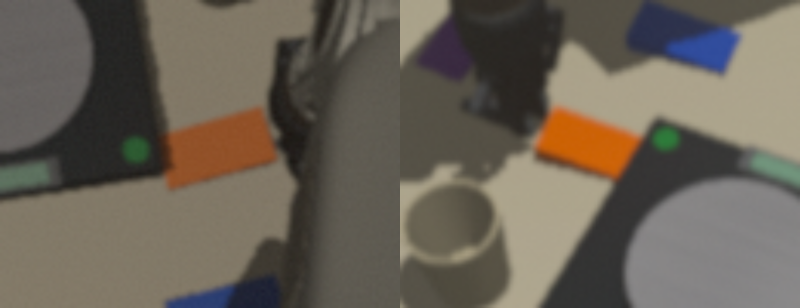

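The wedge has moved about 13 mm and is turning the right way. I'll correct the height and lateral drift and keep pushing.

arm_command --motion '[{"x": 0.003,"y": -0.002,"z": -0.003,"roll": -0.003,"fingers": 0.2},{"x": 0.003,"y": -0.002,"z": -0.003,"roll": -0.003,"fingers": 0.2},{"x": 0.001,"y": -0.001,"z": -0.003,"roll": -0.003,"fingers": 0.2},{"x": 0.001,"y": -0.001,"z": -0.003,"roll": 0,"fingers": 0.2},{"x": 0,"y": 0,"z": 0,"roll": 0,"fingers": 0.2}]'

```text
clock: 4.25
eef_pos: [0.5131, -0.1218, 0.0066]
tool_rot: [0.466, 0.537, -0.46, 0.532]
ft_force: [-0.2, 0.6, -0.4]
grip_width: 0.0171
```

```bash
python3 go.py; python3 look.py p2
```

```text
clock 4.25 tcp [ 0.5131 -0.1218  0.0066] F [-0.17  0.6  -0.38] w 0.0171 j [-0.24  0.5  -0.25  0.82  0.01  1.19]
z ang -81.75 down [ 0.001  0.01  -1.   ]
along -0.1264 lat(left) 0.0023 Fpush -0.62
top dot [293.66666667 208.09615385] [0.4979 0.002 ]
top orange 477.0 [[297.8999938964844, 201.5], [333.20001220703125, 196.89999389648438], [335.3999938964844, 214.0], [300.1000061035156, 218.60000610351562]]
    [331 198] [ 0.5376 -0.1067] [ 0.5347 -0.1042]
    [303 201] [ 0.5281 -0.0287] [ 0.5253 -0.0271]
    [305 214] [ 0.4917 -0.034 ] [ 0.4893 -0.0323]
    [300 218] [ 0.4803 -0.0201] [ 0.4781 -0.0186]
    [334 214] [ 0.4927 -0.1142] [ 0.4903 -0.1116]
scene dot [227.20567376 170.28368794] [0.4969 0.0049]
scene orange 328.0 [[190.8000030517578, 173.39999389648438], [197.60000610351562, 159.8000030517578], [220.0, 171.0], [213.1999969482422, 184.60000610351562]]
    [197 163] [ 0.4932 -0.1216] [ 0.5014 -0.1122]
    [192 173] [ 0.5322 -0.1105] [ 0.5398 -0.1012]
    [213 182] [ 0.5233 -0.0353] [ 0.531  -0.0273]
    [219 171] [ 0.4801 -0.0447] [ 0.4885 -0.0366]
    [202 162] [ 0.4814 -0.1108] [ 0.4898 -0.1015]
```

View pics/p2.png

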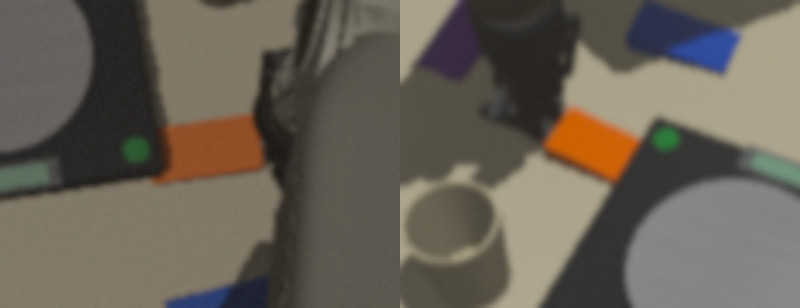

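The wedge is now aligned with the foot: lateral error about 1 mm, heading about 99°. I'll push in small steps and watch the force.

arm_command --motion '[{"x": 0,"y": 0,"z": -0.003,"roll": 0,"fingers": 0.2},{"x": 0,"y": 0,"z": -0.003,"roll": 0,"fingers": 0.2},{"x": 0,"y": 0,"z": -0.002,"roll": 0,"fingers": 0.2},{"x": 0,"y": 0,"z": 0,"roll": 0,"fingers": 0.2}]'

```text
clock: 4.68
eef_pos: [0.5126, -0.1137, 0.007]
tool_rot: [0.466, 0.536, -0.46, 0.533]
ft_force: [0.3, -0.6, -0.6]
grip_width: 0.0174
```

```bash
python3 go.py
```

```text
clock 4.6833 tcp [ 0.5126 -0.1137  0.007 ] F [ 0.32 -0.56 -0.6 ] w 0.0174 j [-0.22  0.5  -0.26  0.82  0.01  1.2 ]
z ang -81.78 down [ 0.001  0.01  -1.   ]
along -0.1183 lat(left) 0.0016 Fpush 0.6
```

arm_command --motion '[{"x": 0,"y": 0,"z": -0.002,"roll": 0,"fingers": 0.2},{"x": 0,"y": 0,"z": -0.002,"roll": 0,"fingers": 0.2},{"x": 0,"y": 0,"z": -0.002,"roll": 0,"fingers": 0.2},{"x": 0,"y": 0,"z": 0,"roll": 0,"fingers": 0.2}]'

```text
clock: 5.02
eef_pos: [0.5118, -0.1071, 0.0072]
tool_rot: [0.466, 0.536, -0.46, 0.533]
ft_force: [-0.8, -0.3, 0.1]
grip_width: 0.0169
```

```bash
python3 go.py
```

```text
clock 5.0167 tcp [ 0.5118 -0.1071  0.0072] F [-0.77 -0.32  0.14] w 0.0169 j [-0.21  0.49 -0.27  0.81  0.01  1.22]
z ang -81.77 down [ 0.002  0.01  -1.   ]
along -0.1116 lat(left) 0.0014 Fpush 0.2
```

arm_command --motion '[{"x": 0,"y": 0,"z": -0.002,"roll": 0,"fingers": 0.2},{"x": 0,"y": 0,"z": -0.002,"roll": 0,"fingers": 0.2},{"x": 0,"y": 0,"z": 0,"roll": 0,"fingers": 0.2}]'

```text
clock: 5.27
eef_pos: [0.5112, -0.1026, 0.0072]
tool_rot: [0.466, 0.536, -0.46, 0.533]
ft_force: [-0.2, -0.4, -0.3]
grip_width: 0.0173
```

arm_command --motion '[{"x": 0,"y": 0,"z": -0.002,"roll": 0,"fingers": 0.2},{"x": 0,"y": 0,"z": -0.002,"roll": 0,"fingers": 0.2},{"x": 0,"y": 0,"z": 0,"roll": 0,"fingers": 0.2}]'

```text
clock: 5.52
eef_pos: [0.5106, -0.0983, 0.0073]
tool_rot: [0.466, 0.536, -0.46, 0.533]
ft_force: [0.4, -0.4, -1.0]
grip_width: 0.0171
```

arm_command --motion '[{"x": 0,"y": 0,"z": -0.002,"roll": 0,"fingers": 0.2},{"x": 0,"y": 0,"z": -0.002,"roll": 0,"fingers": 0.2},{"x": 0,"y": 0,"z": 0,"roll": 0,"fingers": 0.2}]'

```text
clock: 5.77
eef_pos: [0.51, -0.0939, 0.0074]
tool_rot: [0.466, 0.536, -0.46, 0.533]
ft_force: [0.9, -1.2, -0.9]
grip_width: 0.017
```

arm_command --motion '[{"x": 0,"y": 0,"z": -0.002,"roll": 0,"fingers": 0.2},{"x": 0,"y": 0,"z": -0.002,"roll": 0,"fingers": 0.2},{"x": 0,"y": 0,"z": 0,"roll": 0,"fingers": 0.2}]'

```text
clock: 6.02
eef_pos: [0.5093, -0.0895, 0.0074]
tool_rot: [0.466, 0.536, -0.46, 0.533]
ft_force: [0.7, 0.1, 1.0]
grip_width: 0.017
```

```bash
python3 go.py; python3 look.py p3
```

```text
clock 6.0167 tcp [ 0.5093 -0.0895  0.0074] F [0.72 0.14 0.95] w 0.017 j [-0.18  0.48 -0.28  0.81  0.01  1.25]
z ang -81.78 down [ 0.002  0.01  -1.   ]
along -0.0939 lat(left) 0.0013 Fpush -0.03
top dot [293.61728395 208.12962963] [0.4978 0.0022]
top orange 289.5 [[285.79998779296875, 203.5], [321.29998779296875, 198.39999389648438], [323.79998779296875, 215.3000030517578], [288.20001220703125, 220.39999389648438]]
    [323 210] [ 0.5035 -0.0839] [ 0.501  -0.0817]
    [318 199] [ 0.5343 -0.0705] [ 0.5314 -0.0684]
    [303 201] [ 0.5281 -0.0287] [ 0.5253 -0.0271]
    [305 214] [ 0.4917 -0.034 ] [ 0.4893 -0.0323]
    [288 219] [0.4771 0.0131] [0.4749 0.0141]
    [319 216] [ 0.4866 -0.0726] [ 0.4843 -0.0705]
scene dot [227.13095238 170.08928571] [0.4965 0.0043]
scene orange 195.5 [[199.5, 176.5], [207.6999969482422, 162.8000030517578], [220.5, 170.5], [212.3000030517578, 184.1999969482422]]
    [209 165] [ 0.4787 -0.085 ] [ 0.4871 -0.0762]
    [201 176] [ 0.5258 -0.08  ] [ 0.5335 -0.0712]
    [213 182] [ 0.5233 -0.0353] [ 0.531  -0.0273]
    [220 171] [ 0.4783 -0.0421] [ 0.4868 -0.034 ]
```

View pics/p3.png

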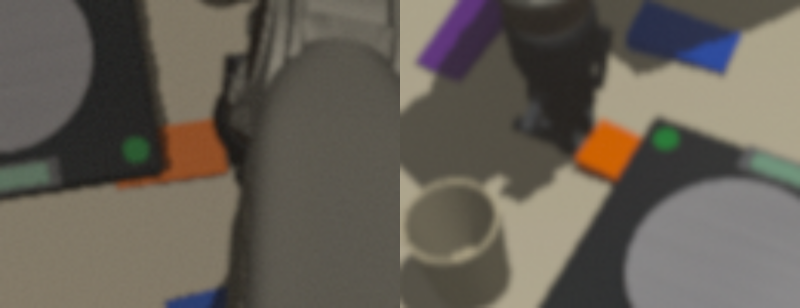

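Still sliding freely (foot at about x = +0.03 in the wedge frame). I'll carry on in 1–2 mm steps.

arm_command --motion '[{"x": 0,"y": 0,"z": -0.002,"roll": 0,"fingers": 0.2},{"x": 0,"y": 0,"z": -0.001,"roll": 0,"fingers": 0.2},{"x": 0,"y": 0,"z": 0,"roll": 0,"fingers": 0.2}]'

```text
clock: 6.37
eef_pos: [0.509, -0.0866, 0.0074]
tool_rot: [0.466, 0.536, -0.46, 0.533]
ft_force: [0.7, -0.5, 1.4]
grip_width: 0.017
```

arm_command --motion '[{"x": 0,"y": 0,"z": -0.002,"roll": 0,"fingers": 0.2},{"x": 0,"y": 0,"z": -0.001,"roll": 0,"fingers": 0.2},{"x": 0,"y": 0,"z": 0,"roll": 0,"fingers": 0.2}]'

```text
clock: 6.62
eef_pos: [0.5085, -0.0835, 0.0075]
tool_rot: [0.466, 0.536, -0.46, 0.533]
ft_force: [0.0, -0.1, 0.1]
grip_width: 0.0169
```

```bash
python3 go.py
```

```text
clock 6.6167 tcp [ 0.5085 -0.0835  0.0075] F [ 0.   -0.1   0.06] w 0.0169 j [-0.17  0.48 -0.29  0.8   0.01  1.26]
z ang -81.81 down [ 0.002  0.01  -1.   ]
along -0.0878 lat(left) 0.0012 Fpush 0.1
```

arm_command --motion '[{"x": 0,"y": 0,"z": -0.002,"roll": 0,"fingers": 0.2}]'

```text
clock: 6.7
eef_pos: [0.5083, -0.0816, 0.0075]
tool_rot: [0.466, 0.536, -0.46, 0.533]
ft_force: [0.2, -0.5, -0.5]
grip_width: 0.0172
```

arm_command --motion '[{"x": 0,"y": 0,"z": -0.002,"roll": 0,"fingers": 0.2}]'

```text
clock: 6.78
eef_pos: [0.508, -0.0797, 0.0075]
tool_rot: [0.466, 0.536, -0.46, 0.533]
ft_force: [0.2, -2.6, 0.0]
grip_width: 0.0171
```

```bash
python3 go.py
```

```text
clock 6.7833 tcp [ 0.508  -0.0797  0.0075] F [ 0.16 -2.57  0.01] w 0.0171 j [-0.16  0.48 -0.29  0.8   0.01  1.27]
z ang -81.84 down [ 0.002  0.009 -1.   ]
along -0.084 lat(left) 0.0011 Fpush 2.56
```

Contact: 2.6 N. I'll go on by single 1 mm rows until the push reads 4–9 N.

arm_command --motion '[{"x": 0,"y": 0,"z": -0.001,"roll": 0,"fingers": 0.2}]'

```text
clock: 6.87
eef_pos: [0.508, -0.0793, 0.0076]
tool_rot: [0.466, 0.535, -0.461, 0.533]
ft_force: [-0.0, -3.9, -1.2]
grip_width: 0.0171
```

arm_command --motion '[{"x": 0,"y": 0,"z": -0.001,"roll": 0,"fingers": 0.2}]'

```text
clock: 6.95
eef_pos: [0.508, -0.0791, 0.0076]
tool_rot: [0.465, 0.535, -0.461, 0.534]
ft_force: [0.7, -4.9, -0.1]
grip_width: 0.0172
```

arm_command --motion '[{"x": 0,"y": 0,"z": -0.0015,"roll": 0,"fingers": 0.2}]'

```text
clock: 7.03
eef_pos: [0.508, -0.0788, 0.0077]
tool_rot: [0.465, 0.534, -0.462, 0.534]
ft_force: [0.5, -6.0, -1.5]
grip_width: 0.0175
```

arm_command --motion '[{"x": 0,"y": 0,"z": -0.0015,"roll": 0,"fingers": 0.2}]'

```text
clock: 7.12
eef_pos: [0.5079, -0.0788, 0.0078]
tool_rot: [0.464, 0.533, -0.463, 0.535]
ft_force: [-0.4, -7.0, -1.3]
grip_width: 0.0169
```

```bash
python3 go.py; python3 look.py p4
```

```text
clock 7.1167 tcp [ 0.5079 -0.0788  0.0078] F [-0.38 -7.   -1.26] w 0.0169 j [-0.15  0.48 -0.29  0.8  -0.    1.28]
z ang -81.97 down [ 0.003 -0.002 -1.   ]
along -0.083 lat(left) 0.0011 Fpush 6.87
top dot [293.8045977  208.17241379] [0.4977 0.0017]
top orange 216.5 [[282.70001220703125, 203.89999389648438], [317.29998779296875, 199.0], [319.70001220703125, 215.89999389648438], [285.1000061035156, 220.8000030517578]]
    [314 200] [ 0.5313 -0.0593] [ 0.5284 -0.0574]
    [303 201] [ 0.5281 -0.0287] [ 0.5253 -0.0271]
    [303 216] [ 0.486  -0.0284] [ 0.4837 -0.0268]
    [285 220] [0.4742 0.0214] [0.472  0.0223]
    [318 216] [ 0.4866 -0.0699] [ 0.4842 -0.0678]
scene dot [227.13095238 170.08928571] [0.4965 0.0043]
scene orange 150.0 [[202.8000030517578, 178.1999969482422], [210.5, 164.60000610351562], [220.5, 170.3000030517578], [212.8000030517578, 183.89999389648438]]
    [212 166] [ 0.4766 -0.0747] [ 0.4851 -0.0661]
    [204 176] [ 0.5208 -0.0722] [ 0.5285 -0.0636]
    [211 182] [ 0.5267 -0.0405] [ 0.5343 -0.0324]
    [220 171] [ 0.4783 -0.0421] [ 0.4868 -0.034 ]
```

View pics/p4.png

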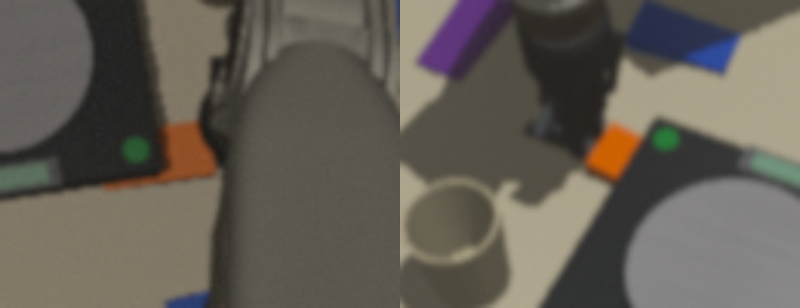

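At 7 N the wedge has stopped, and the dot has not moved (under 1 px). One more nudge, then I'll back off.

arm_command --motion '[{"x": 0,"y": 0,"z": -0.0015,"roll": 0,"fingers": 0.2}]'

```text
clock: 7.3
eef_pos: [0.5079, -0.0787, 0.0078]
tool_rot: [0.464, 0.531, -0.464, 0.536]
ft_force: [0.2, -5.6, -1.2]
grip_width: 0.0173
```

arm_command --motion '[{"x": 0,"y": 0,"z": 0.005,"roll": 0,"fingers": 0.2},{"x": 0,"y": 0,"z": 0.01,"roll": 0,"fingers": 0.2},{"x": 0,"y": 0,"z": 0.01,"roll": 0,"fingers": 0.2},{"x": -0.02,"y": 0,"z": 0.01,"roll": 0,"fingers": 0},{"x": -0.04,"y": 0,"z": 0,"roll": 0,"fingers": 0},{"x": -0.04,"y": 0,"z": 0,"roll": 0,"fingers": 0},{"x": -0.02,"y": 0,"z": 0,"roll": 0,"fingers": 0},{"x": 0,"y": 0,"z": 0,"roll": 0,"fingers": 0}]'

```text
clock: 7.97
eef_pos: [0.5101, -0.1162, 0.1299]
tool_rot: [0.464, 0.536, -0.464, 0.531]
ft_force: [1.4, -0.7, 0.4]
grip_width: -0.0
```

```bash
python3 go.py .4967 .0035 .085;python3 look.py p5
```

```text
clock 7.9667 tcp [ 0.5101 -0.1162  0.1299] F [ 1.39 -0.67  0.4 ] w -0.0 j [-0.23  0.36 -0.11  1.11  0.    1.21]
z ang -82.07 down [-0.005  0.005 -1.   ]
tool shift [ 0.0455  0.0034 -0.1202]
along -0.1204 lat(left) 0.0044 Fpush 0.87
top dot [293.47826087 208.10144928] [0.4979 0.0025]
top orange 231.5 [[282.8999938964844, 203.5], [317.20001220703125, 199.10000610351562], [319.3999938964844, 216.0], [285.1000061035156, 220.5]]
    [317 201] [ 0.5286 -0.0676] [ 0.5258 -0.0656]
    [303 201] [ 0.5281 -0.0287] [ 0.5253 -0.0271]
    [305 214] [ 0.4917 -0.034 ] [ 0.4893 -0.0323]
    [285 220] [0.4742 0.0214] [0.472  0.0223]
    [318 216] [ 0.4866 -0.0699] [ 0.4842 -0.0678]
scene dot [227.25694444 170.24305556] [0.4967 0.005 ]
scene orange 135.5 [[203.8000030517578, 177.8000030517578], [212.1999969482422, 165.1999969482422], [220.8000030517578, 170.8000030517578], [212.3000030517578, 183.5]]
    [212 166] [ 0.4766 -0.0747] [ 0.4851 -0.0661]
    [205 176] [ 0.5191 -0.0696] [ 0.5268 -0.061 ]
    [211 182] [ 0.5267 -0.0405] [ 0.5343 -0.0324]
    [220 171] [ 0.4783 -0.0421] [ 0.4868 -0.034 ]
```

View pics/p5.png

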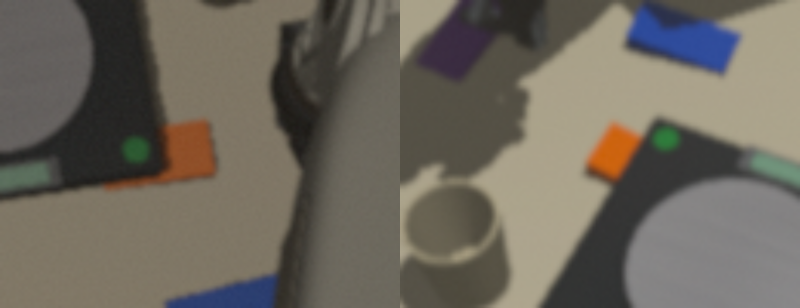

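The wedge stayed put, lying square under the foot. Next is the press on the dot.

arm_command --motion '[{"x": 0.003,"y": 0.001,"z": -0.03,"roll": 0,"fingers": 0},{"x": 0.003,"y": 0.001,"z": -0.03,"roll": 0,"fingers": 0},{"x": 0.003,"y": 0.001,"z": -0.03,"roll": 0,"fingers": 0},{"x": 0.003,"y": 0.001,"z": -0.03,"roll": 0,"fingers": 0},{"x": 0.02,"y": 0,"z": 0,"roll": 0,"fingers": 0},{"x": 0,"y": 0,"z": 0,"roll": 0,"fingers": 0}]'

```text
clock: 8.57
eef_pos: [0.4894, 0.0063, 0.0849]
tool_rot: [0.463, 0.54, -0.469, 0.524]
ft_force: [-1.0, -0.2, -0.4]
grip_width: 0.0002
```

```bash
python3 go.py .4970 .0035 .068
```

```text
clock 8.5667 tcp [0.4894 0.0063 0.0849] F [-1.03 -0.21 -0.36] w 0.0002 j [ 0.01  0.35 -0.24  1.    0.01  1.45]
z ang -82.4 down [-0.023  0.009 -1.   ]
tool shift [0.0167 0.0075 0.004 ]
along 0.0039 lat(left) 0.0068 Fpush 0.06
```

arm_command --motion '[{"x": 0.004,"y": 0.004,"z": 0.002,"roll": 0,"fingers": 0},{"x": 0.004,"y": 0.004,"z": 0.002,"roll": 0,"fingers": 0},{"x": 0.004,"y": 0,"z": 0,"roll": 0,"fingers": 0},{"x": 0.002,"y": 0,"z": 0,"roll": 0,"fingers": 0}]'

```text
clock: 8.9
eef_pos: [0.4963, 0.0022, 0.067]
tool_rot: [0.461, 0.542, -0.471, 0.522]
ft_force: [-0.3, -0.3, -0.1]
grip_width: 0.0001
```

```bash
python3 go.py .4970 .0035 .065
```

```text
clock 8.9 tcp [0.4963 0.0022 0.067 ] F [-0.26 -0.32 -0.08] w 0.0001 j [-0.    0.39 -0.24  0.97  0.01  1.44]
z ang -82.46 down [-0.03   0.009 -1.   ]
tool shift [ 0.002   0.0009 -0.0012]
along -0.0012 lat(left) 0.0006 Fpush 0.28
```

arm_command --motion '[{"x": 0.0015,"y": 0,"z": 0,"roll": 0,"fingers": 0}]'

```text
clock: 8.98
eef_pos: [0.4965, 0.0014, 0.0652]
tool_rot: [0.462, 0.542, -0.471, 0.521]
ft_force: [-0.5, -0.2, 2.0]
grip_width: -0.0003
```

arm_command --motion '[{"x": 0.0015,"y": 0,"z": 0,"roll": 0,"fingers": 0}]'

```text
clock: 9.07
eef_pos: [0.4967, 0.0014, 0.0647]
tool_rot: [0.462, 0.542, -0.471, 0.521]
ft_force: [-6.5, 2.0, 19.5]
grip_width: 0.0001
```

arm_command --motion '[{"x": 0.0015,"y": 0,"z": 0,"roll": 0,"fingers": 0}]'

```text
clock: 9.15
eef_pos: [0.4967, 0.0014, 0.0648]
tool_rot: [0.463, 0.542, -0.47, 0.52]
ft_force: [-5.6, 1.2, 13.9]
grip_width: -0.0001
```

Stiff contact at 14–19 N and the corner did not sink. I'll hold at a gentler press.

arm_command --motion '[{"x": 0.001,"y": 0,"z": 0,"roll": 0,"fingers": 0}]'

```text
clock: 9.23
eef_pos: [0.4967, 0.0014, 0.0652]
tool_rot: [0.464, 0.542, -0.47, 0.52]
ft_force: [-2.4, 0.8, 2.8]
grip_width: 0.0
```

arm_command --motion '[{"x": 0.001,"y": 0,"z": 0,"roll": 0,"fingers": 0},{"x": 0.001,"y": 0,"z": 0,"roll": 0,"fingers": 0},{"x": 0.001,"y": 0,"z": 0,"roll": 0,"fingers": 0}]'

```text
clock: 9.48
eef_pos: [0.4967, 0.0014, 0.065]
tool_rot: [0.465, 0.541, -0.469, 0.52]
ft_force: [-3.1, 2.0, 8.8]
grip_width: 0.0002
```

```bash
python3 go.py;python3 look.py p6; python3 go.py|head -1
```

```text
clock 9.4833 tcp [0.4967 0.0014 0.065 ] F [-3.08  1.96  8.81] w 0.0002 j [-0.01  0.39 -0.25  0.96  0.02  1.44]
z ang -82.77 down [-0.027  0.016 -1.   ]
along -0.0021 lat(left) 0.0003 Fpush -2.4
top dot hidden
top orange 0.0 [[15.0, 365.0], [15.0, 365.0], [15.0, 364.0], [15.0, 364.0]]
    [ 15 364] [0.0889 0.7214] [0.0914 0.7137]
scene dot hidden
scene orange 71.5 [[204.60000610351562, 177.10000610351562], [210.89999389648438, 167.60000610351562], [217.8000030517578, 172.1999969482422], [211.5, 181.6999969482422]]
    [210 169] [ 0.4893 -0.0729] [ 0.4976 -0.0643]
    [205 177] [ 0.522  -0.0673] [ 0.5298 -0.0588]
    [212 180] [ 0.5191 -0.0424] [ 0.5269 -0.0343]
    [216 172] [ 0.4882 -0.0502] [ 0.4965 -0.042 ]
clock 9.5833 tcp [0.4967 0.0014 0.065 ] F [-3.08  0.83  8.61] w -0.0003 j [-0.01  0.39 -0.25  0.96  0.02  1.44]
```

View pics/p6.png

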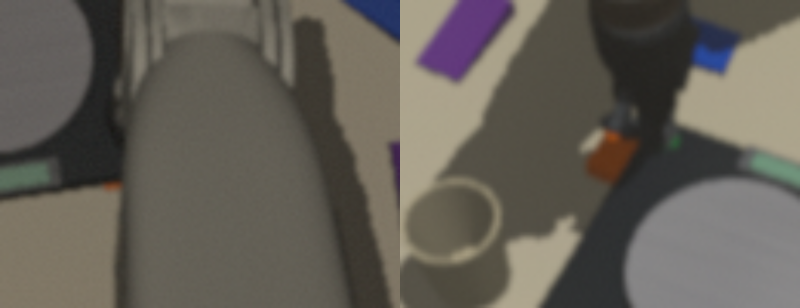

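A steady 8.6 N hold, with the finger on the dot beside the still-visible wedge. I'll hold it longer with camera frames and check the force throughout.

```bash
python3 - <<'E'
from workcell import get_obs,camera
for i in range(10):
    camera("top");o=get_obs();print(round(o["clock"],2),o["ft_force"].round(1),o["eef_pos"].round(4))
E
```

```text
9.63 [-3.7  0.4  8.1] [0.4967 0.0014 0.065 ]
9.68 [-1.9  1.1  7.7] [0.4967 0.0014 0.065 ]
9.73 [-3.4  1.4  9. ] [0.4967 0.0014 0.065 ]
9.78 [-2.9  1.6  8.1] [0.4967 0.0014 0.065 ]
9.83 [-2.9  1.2  7.5] [0.4967 0.0014 0.065 ]
9.88 [-3.8  1.9  8.9] [0.4967 0.0014 0.065 ]
9.93 [-3.8  1.3  9.1] [0.4967 0.0014 0.065 ]
9.98 [-3.1  1.5  9. ] [0.4967 0.0014 0.065 ]
10.03 [-3.9  0.3  8.1] [0.4967 0.0014 0.065 ]
10.08 [-2.5  0.8  8.1] [0.4967 0.0014 0.065 ]
```

The press held at 7.5–9 N for 0.6 s with no sinking. Now I'll lift straight up and move away to the -y side.

arm_command --motion '[{"x": -0.01,"y": 0,"z": 0,"roll": 0,"fingers": 0},{"x": -0.03,"y": 0,"z": 0,"roll": 0,"fingers": 0},{"x": -0.03,"y": 0,"z": 0,"roll": 0,"fingers": 0},{"x": -0.03,"y": 0,"z": 0,"roll": 0,"fingers": 0},{"x": -0.02,"y": 0,"z": 0.03,"roll": 0,"fingers": 0},{"x": 0,"y": 0,"z": 0.035,"roll": 0,"fingers": 0},{"x": 0,"y": 0,"z": 0.035,"roll": 0,"fingers": 0},{"x": 0,"y": 0,"z": 0.035,"roll": 0,"fingers": 0},{"x": 0,"y": 0,"z": 0.035,"roll": 0,"fingers": 0},{"x": 0,"y": 0,"z": 0.03,"roll": 0,"fingers": 0},{"x": 0,"y": 0,"z": 0,"roll": 0,"fingers": 0},{"x": 0,"y": 0,"z": 0,"roll": 0,"fingers": 0}]'

```text
clock: 11.08
eef_pos: [0.5291, -0.2131, 0.1881]
tool_rot: [0.465, 0.537, -0.47, 0.524]
ft_force: [0.1, -0.4, -0.7]
grip_width: -0.0003
```

```bash
python3 go.py;python3 look.py p7; python3 - <<'E'
from workcell import camera
import pickle
from h import *
for n in("top","scene"):
    c=camera(n);a=c["frame"];b=pickle.load(open(n+"0.pkl","rb"))["frame"]
    cv2.imwrite(f"pics/end_{n}.png",cv2.cvtColor(np.hstack([cv2.resize(b,(400,300)),cv2.resize(a,(400,300))]),cv2.COLOR_RGB2BGR))
a=cv2.imread("pics/end_top.png");b=cv2.imread("pics/end_scene.png");cv2.imwrite("pics/end.png",np.vstack([a,b]))
E
```

```text
clock 11.0833 tcp [ 0.5291 -0.2131  0.1881] F [ 0.08 -0.44 -0.71] w -0.0003 j [-0.38  0.42  0.14  1.31 -0.    1.06]
z ang -82.79 down [-0.017  0.006 -1.   ]
along -0.219 lat(left) 0.0 Fpush 0.45
top dot [293.92907801 208.09219858] [0.4979 0.0013]
top orange 236.5 [[282.3999938964844, 204.39999389648438], [316.6000061035156, 198.6999969482422], [319.5, 215.8000030517578], [285.20001220703125, 221.5]]
    [317 201] [ 0.5286 -0.0676] [ 0.5258 -0.0656]
    [303 201] [ 0.5281 -0.0287] [ 0.5253 -0.0271]
    [305 214] [ 0.4917 -0.034 ] [ 0.4893 -0.0323]
    [285 220] [0.4742 0.0214] [0.472  0.0223]
    [318 216] [ 0.4866 -0.0699] [ 0.4842 -0.0678]
scene dot [227.11363636 170.15151515] [0.4967 0.0044]
scene orange 134.5 [[203.8000030517578, 177.8000030517578], [212.1999969482422, 165.1999969482422], [220.8000030517578, 170.8000030517578], [212.3000030517578, 183.5]]
    [212 166] [ 0.4766 -0.0747] [ 0.4851 -0.0661]
    [205 176] [ 0.5191 -0.0696] [ 0.5268 -0.061 ]
    [211 182] [ 0.5267 -0.0405] [ 0.5343 -0.0324]
    [220 171] [ 0.4783 -0.0421] [ 0.4868 -0.034 ]
```

View pics/end.png

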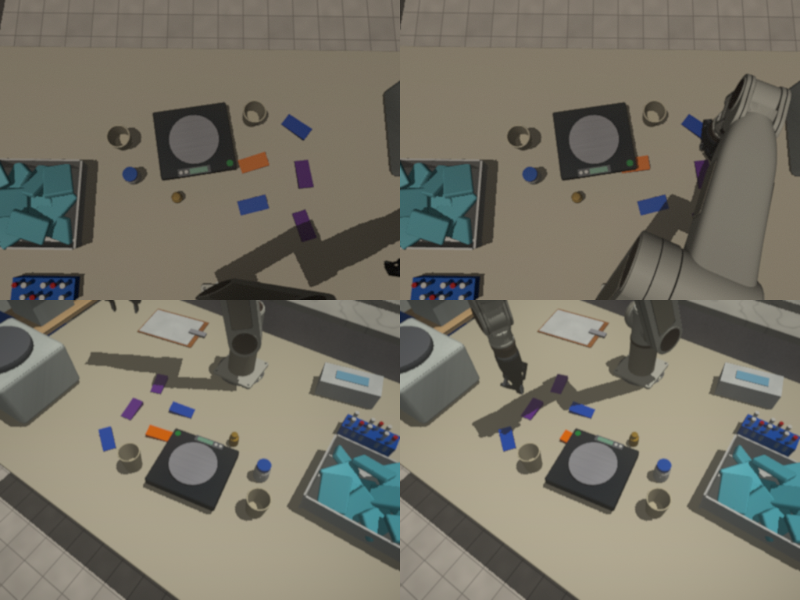

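Compared with the start, only the wedge has moved. It now sits under the dot corner at top (311,208). The balance, cups, jar and weight are where they were, and the arm is clear.

```bash
python3 -c "
from workcell import job_done
print(job_done())"
```

```text
the job is handed in; nothing more can be done
None
```

The wedge is seated under the short foot, the balance no longer rocks when pressed on the green dot, and the job is handed in. It reported no verdict.

- **Wedge:** I turned it about 8° while pushing its thick end with the near-closed fingers, to line it up with the foot. It met the foot at about 2.6 N and stopped moving at about 7 N. The foot is at about x = +23 mm in the wedge frame and 2 mm off its centre line.
- **Press:** The shut fingers held 7.5–9 N on the green dot for 0.6 s. The fingertip stayed at 65.0 mm, so the corner did not sink. The first touch was harder than intended, about 19 N for one reading, against the 6–15 N asked for. It also pushed sideways by up to 6.5 N, and nothing shifted.
- **Last checks:** The dot is within about 1 mm of its start, and the wedge did not move after the press. By eye against the first pictures, the cups, jar and weight are in place. The arm finished clear, with the fingers 0.19 m above the bench and only sensor-noise force, at 11 s of the 51 s allowed. I did not measure the tilt directly; I judged it level because the fingertip height and dot position did not change.
- **Disagreement:** The two cameras differed by 2–3 mm on the dot's position, which did not matter here.

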